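# Press the turtle's plinth light in the curio cabinet

### The arm

A 7-joint arm with a two-finger parallel gripper is mounted at the origin on the work surface. World frame = base frame: x ahead of the robot, y to its left, z up, the work surface at z = 0. Lengths are in m, angles in rad, forces in N, time in s.
With the tool pointing down it reaches from about 0.425 to 0.975 m from the base axis. Payload 16.7 kg.
Tool frame: the origin (TCP) lies midway between the tips of the shut fingers; the grasp point (between the pads) lies 19 mm behind it; z points along the fingers, y is the line along which they close (so a half turn about z gives the same grasp; the last joint's range is limited). The gripper opens to 85 mm and grips with 20 to 120 N. Pads are 22 mm wide; open, the fingers measure 114 mm over their backs; the gripper's body (76 mm by 85 mm) begins 54 mm behind the grasp point. The pads swing forward as they close: fully open they stand 13 mm farther back than shut.
Start: joints at [0.979, 0.426, 0.074, 1.606, -0.034, 1.111, -0.067], TCP at [0.289, -0.61, 0.231] pointing down, gripper open.
Joint ranges: [-2.85, 2.85], [-0.5, 2.14], [-1.23, 1.37], [0.21, 2.46], [-1.02, 4.16], [0.16, 2.05], [-2.73, 2.73]. Speed limits (rad/s): [1.89, 1.89, 2.39, 2.39, 3.01, 3.01, 3.01].

### API

Orientations are given as a unit quaternion [x, y, z, w].
In Python, from bench import status, vision, ticket gives the robot as it stands.
- The arm moves only by the tool step_arm, never from a script. Its argument "commands" is a list of rows, each an object of numbers: "gripper": the opening, from 0 (shut) to 1 (fully open); "tx", "ty", "tz": the shift along the tool's x, y, z in units of 0.8 m (1.0 is 0.8 m); "yaw": the turn about the tool's z in units of 0.5 rad (1.0 is 0.5 rad). A call has exactly 5 rows; each row is the pose to reach, as a shift and turn from the pose commanded when the call began, along the tool's axes at that moment; what a row does not reach only later rows make up. A row lasts 1/10 s, in which the tool goes at most 50 mm and 8.59 degrees, less where a joint would pass 70% of its speed; a pose out of reach is approached as far as the arm can. A call with a number of a shift or a turn outside -1 to 1 is refused whole. A call with a gripper value outside its range is refused whole. The fingers move at their own pace and stop on an object; "grip_force" is the grip in N (left out, the last holds). Time passes only in rows, so rows that repeat a pose let the fingers close, or fill a call up. It gives the time, the measured TCP pose, the force, the opening and the grip force at its end, in the units of the state.
- status.get_obs(): the state, without advancing time (a new reading comes with each control period).
- vision.snapshot(name): name is "scene" or "top"; returns (picture, depth): 480x640x3 uint8, red, green, blue; 480x640 float32, m along the optical axis (not along the pixel's ray), 0 where there is no reading.
- vision.camera_model(name): a dict with "intrinsics" (3x3 intrinsics, pixels), "k1" (the pictures are not rectified: a ray, as slopes to the right and down, at radius r is drawn at 1 + k1 r^2 times it, then the intrinsics apply), "eye" and "orientation" of the camera in the world. Camera axes: x right, y up, looking along -z (the intrinsics and any distortion apply to the point x, -y, -z); pixel columns grow to the right and rows downward; lengths in m; the calibration is good to about 2 mm. A picture is of the moment at which its call begins. camera_model takes no time and is no camera call.
- ticket.job_done(): hands the job in; it is judged then, once.
The state is a dict: "time": time; "joint_pos": joint angles; "dq": joint speeds; "tau": joint torques, N m; "ee_pos": TCP position; "tool_rot": TCP orientation; "ft_force": force on the tool from outside, world axes, zero at the start; "ft_torque": the same for the moment, N m; "finger_gap": finger opening in m; "finger_force": force on a finger pad.
Only numpy, scipy, OpenCV 4.12 (cv2) and the standard library are available. Lean on these libraries where they do the work, as an engineer would, in place of code of your own. Each camera call takes 0.05 s, during which the arm holds its last target. There are 200 camera calls.

### The job

In the open curio cabinet, switch on the turtle's spotlight: with the fingertips, press lightly down on the shell of the ceramic turtle until its sprung plinth sinks, keep it down for about a second, then withdraw so that the plinth comes back up. Do not lift, tip or shift the turtle, and do not touch the other show pieces, their plinths, or the cabinet and its glass.

Things in the scene. Friction and masses are not known exactly. Their poses are not given: they have to be found in the camera images.
- turtle: small ceramic turtle with a blue domed shell (56 mm across) and white head, feet and tail; about 85 mm nose to tail, 30 mm tall, 80 to 150 g, standing loose on its plinth; origin at the centre of its underside, own x towards its head, z up
- turtle_top (a point): top of the turtle's shell, on the shell's axis, 30 mm above its feet; a flat crown 20 mm across, level, the spot to press
- turtle_plinth: base of the turtle's display plinth: black disc 90 mm across, 10 mm high, fixed on the glass shelf; origin centre of underside; its sprung white plate (82 mm across) has its top 20 mm above the shelf when up. All four plinths look alike and swap places from start to start
- turtle_plate (a joint): how far the turtle plinth's white plate is pressed down, m: 0 up, 0.006 fully down; it switches at 0.002. It takes about 1 to 1.7 N of finger force on the turtle to start it moving, plus 0.7 N per mm (2 mm at 2.4 to 3.1 N, 4 mm at 3.8 to 4.5 N, hard stop at 6 mm, 5.2 to 5.9 N); it rises again by itself
- pick: lime-green silicone thumb pick: a small square loop 22 x 24 x 18 mm with a 24 mm blade, on its own plinth; origin centre of underside
- blank: dark rosewood ukulele bridge blank, 22 x 98 x 11 mm, lying along its own y on its own plinth; origin centre of underside
- ocarina: terracotta ocarina, round body 54 mm across and 41 mm tall with a mouthpiece along its own -x, on its own plinth; origin centre of underside
- case: brushed aluminium harmonica case, 104 x 30 x 24 mm, lying along its own x directly on the glass shelf; origin centre of underside
- fork: stainless tuning fork, about 122 mm long, 24 mm wide, 6 mm thick, lying along its own x directly on the glass shelf; origin on the underside, near mid-length
- slide: brass guitar slide, a tube 26 mm across and 55 mm tall standing on the glass shelf; origin centre of underside
- pick_plinth: the pick's plinth base, same make as the turtle's; origin centre of underside
- pick_plate (a joint): how far the pick plinth's plate is pressed down, m: 0 up, 0.006 fully down
- blank_plinth: the blank's plinth base, same make as the turtle's; origin centre of underside
- blank_plate (a joint): how far the blank plinth's plate is pressed down, m: 0 up, 0.006 fully down
- ocarina_plinth: the ocarina's plinth base, same make as the turtle's; origin centre of underside
- ocarina_plate (a joint): how far the ocarina plinth's plate is pressed down, m: 0 up, 0.006 fully down
- cabinet: low curio cabinet, 360 x 600 mm (own x, y), roof lifted off so it is open above and towards the robot; glass panes on the two sides and the far side, corner posts up to 160 mm above the table; glass shelf inside with its top 60 mm above the table; origin centre of underside on the table
- door: the cabinet's framed glass door, 570 mm wide, top 152 mm above the table, fixed wide open to the robot's left; origin at the foot of its hinge at the cabinet's near left corner, the panel runs along its own -y
There are look-alikes about, which are no part of the job. There is more than one size of the turtle; the job needs the larger.

How it is judged:
On the way:
1. the fingertips press on the turtle and hold its plinth at least 2 mm down for 0.6 s (value of joint turtle_plate above 0.002 m and contact force between the fingers and turtle above 0.5 N), for 0.6 s.
At the end, for the whole second after the job is handed in: After the press, the turtle's plate is back up (within 1 mm), the turtle stands still and upright (within 0.1 rad) on its plinth, within 12 mm of its centre and 13 mm of where it stood; every other piece lies within 6 mm of where it was and the other plates are up (within 1.5 mm) (value of joint turtle_plate below 0.001 m and horizontal distance between turtle and turtle_plinth below 0.012 m and distance of turtle from where it was at the start of the episode below 0.013 m and angle between turtle's own z axis and vertical below 0.1 rad and z of turtle in the frame of turtle_plinth below 0.024 m and linear speed of turtle below 0.02 m/s and distance of each of pick, blank, ocarina, case, fork, slide from where it was at the start of the episode below 0.006 m and value of joint each of pick_plate, blank_plate, ocarina_plate below 0.0015 m); the robot touches nothing.
It fails at once if the turtle is pressed harder than 20 N (contact force between any of the fingers, the arm and turtle above 20 N).
It fails at once if the turtle is lifted (over 6 mm), tipped (over 0.25 rad) or shifted (over 15 mm) (z of turtle in the frame of turtle_plinth above 0.026 m or angle between turtle's own z axis and vertical above 0.25 rad or horizontal distance between turtle and turtle_plinth above 0.015 m).
It fails at once if the robot touches another show piece or its plinth (contact force between any of the fingers, the arm and pick above 0.5 N or contact force between any of the fingers, the arm and blank above 0.5 N or contact force between any of the fingers, the arm and ocarina above 0.5 N or contact force between any of the fingers, the arm and case above 0.5 N or contact force between any of the fingers, the arm and fork above 0.5 N or contact force between any of the fingers, the arm and slide above 0.5 N or contact force between any of the fingers, the arm and pick_plinth above 0.5 N or contact force between any of the fingers, the arm and blank_plinth above 0.5 N or contact force between any of the fingers, the arm and ocarina_plinth above 0.5 N).
It fails at once if another show piece is moved more than 6 mm, or its plate pressed more than 1.5 mm (distance of any of pick, blank, ocarina, case, fork, slide from where it was at the start of the episode above 0.006 m or value of joint any of pick_plate, blank_plate, ocarina_plate above 0.0015 m).
It fails at once if the robot touches the cabinet or its door (contact force between any of the fingers, the arm and cabinet above 0.5 N or contact force between any of the fingers, the arm and door above 0.5 N).
It also fails if it takes over 40 s, if anything falls off the work surface, if the arm or the gripper's body presses on something with over 40 N, if the wrist force passes 120 N, or if a joint passes its speed limit or range.

## Working session

There is one attempt and no reset: what is moved stays moved. The work goes in short steps, Python scripts to look and compute and a tool call to move; the robot and the scene stay as the last step left them, time stands still between calls to the robot, and variables do not carry over. Pictures are saved under pics/ and viewed, at most 10 in all, crops included, and the job is handed in when it is done.

Besides the shell and the picture viewer there is one more tool, called by a JSON object that holds its "op" and its "data", one argument or row to a line. step_arm: Moves the arm, as the interface text tells. Shifts and turns lie within -1 to 1; 1 stands for 0.8 m of shift or 0.5 rad of turn. Its arguments: {"type":"object","properties":{"commands":{"type":"array"},"grip_force":{"type":"number"}},"required":["commands"]}

```bash
mkdir -p pics; cat > h.py <<'E'
import numpy as np, cv2
from scipy.spatial.transform import Rotation as R
from bench import status, vision, ticket
def cloud(name):
    im,d=vision.snapshot(name); m=vision.camera_model(name)
    K=np.array(m["intrinsics"]); k1=m["k1"]
    v,u=np.mgrid[0:480,0:640].astype(float)
    x=(u-K[0,2])/K[0,0]; y=(v-K[1,2])/K[1,1]
    X,Y=x.copy(),y.copy()
    for _ in range(20):
        s=1+k1*(X*X+Y*Y); X,Y=x/s,y/s
    P=np.stack([X*d,-Y*d,-d],-1)
    W=P@R.from_quat(m["orientation"]).as_matrix().T+np.array(m["eye"])
    W[d==0]=np.nan
    return im,d,W
E
python3 - <<'E'
from h import *
for n in("scene","top"):
    im,d,W=cloud(n); cv2.imwrite(f"pics/{n}0.png",im[...,::-1]); np.savez(f"{n}0.npz",im=im,d=d,W=W); m=vision.camera_model(n); print(n,m)
o=status.get_obs(); print({k:np.round(v,3) for k,v in o.items()})
E
```

```text
scene {'intrinsics': array([[499.05980717,   0.        , 325.06234792],
       [  0.        , 499.05980717, 245.34155032],
       [  0.        ,   0.        ,   1.        ]]), 'k1': 0.012966482732384654, 'eye': array([ 0.96055518, -0.33086173,  0.83915354]), 'orientation': array([0.27545506, 0.11376514, 0.34057866, 0.89173325])}
top {'intrinsics': array([[582.71073073,   0.        , 316.90974044],
       [  0.        , 582.71073073, 234.7272197 ],
       [  0.        ,   0.        ,   1.        ]]), 'k1': 0.06450725864208595, 'eye': array([0.52173071, 0.06360964, 1.28315962]), 'orientation': array([ 0.02354622, -0.0396849 , -0.70630358,  0.70640353])}
{'time': np.float64(0.1), 'joint_pos': array([ 0.979,  0.427,  0.074,  1.607, -0.034,  1.111, -0.067]), 'dq': array([-0.   , -0.001, -0.001, -0.001, -0.   , -0.   ,  0.001]), 'tau': array([ 7.0000e-03, -9.5153e+01,  3.7710e+00, -4.6441e+01,  2.0000e-02,
        6.0000e-03,  0.0000e+00]), 'ee_pos': array([ 0.289, -0.61 ,  0.231]), 'tool_rot': array([ 0.976,  0.22 , -0.   , -0.001]), 'ft_force': array([-0.4  ,  0.038,  0.214]), 'ft_torque': array([ 0.017, -0.039, -0.025]), 'finger_force': np.float64(0.0), 'finger_gap': np.float64(0.086)}
```

View pics/scene0.png

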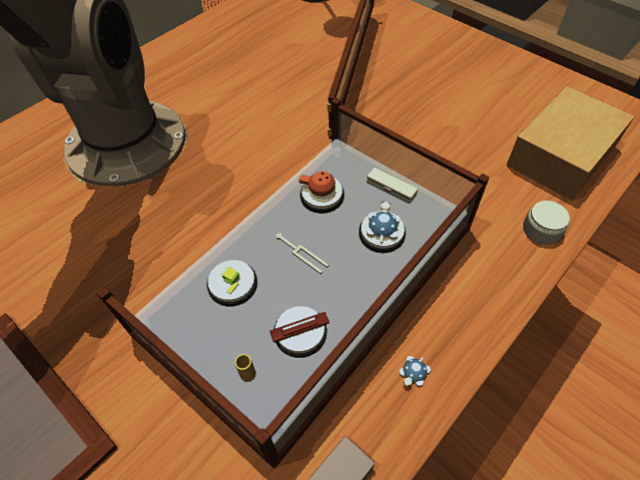

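View pics/top0.png

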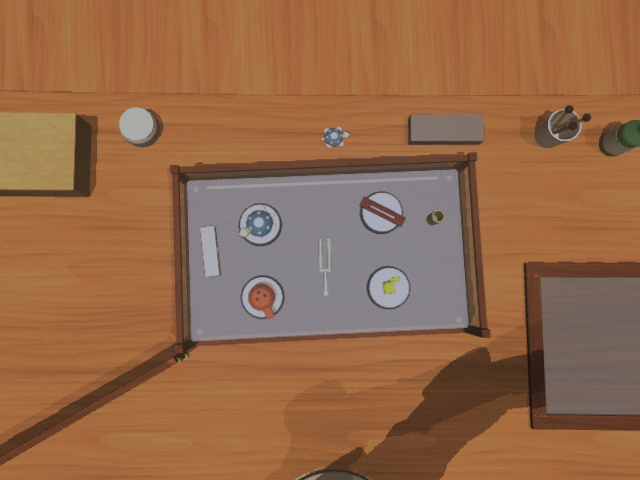

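The turtle to press is the one in the cabinet, at scene (383,222) and top (259,222). The small look-alike is outside, at scene (415,371) and top (334,137). Next I'll measure the larger one in both views.

```bash
python3 - <<'E'
from h import *
for n,(u0,v0) in (("top",(259,222)),("scene",(383,224))):
    z=np.load(n+"0.npz"); im,W=z["im"],z["W"]
    hsv=cv2.cvtColor(im,cv2.COLOR_RGB2HSV)
    s=np.zeros((480,640),bool); s[v0-26:v0+27,u0-30:u0+31]=1
    blue=s&(hsv[...,0]>90)&(hsv[...,0]<125)&(hsv[...,1]>80)&(W[...,2]>.085)
    B=W[blue]; 
    top=s&(W[...,2]>np.nanpercentile(B[:,2],97)-.004)
    A=s&(W[...,2]>.086)&(W[...,2]<.13); 
    print(n,blue.sum(),"blue med",np.median(B,0).round(4),"min",B.min(0).round(4),"max",B.max(0).round(4))
    print(" crown",top.sum(),np.median(W[top],0).round(4),"zs",np.percentile(B[:,2],[50,90,97,99]).round(4))
    pts=W[A]
    # sphere-ish fit of dome from blue
    a=np.c_[2*B,np.ones(len(B))]; sol=np.linalg.lstsq(a,(B**2).sum(1),rcond=None)[0]
    print(" sphere c",sol[:3].round(4),"r",np.sqrt(sol[3]+sol[:3]@sol[:3]).round(4))
    white=s&(hsv[...,1]<60)&(hsv[...,2]>130)&(abs(W[...,2]-.08)<.004)
    Q=W[white]; pl=cv2.fitEllipse(cv2.convexHull(Q[:,:2].astype(np.float32)*1000)); print(" plate",len(Q),np.median(Q[:,2]).round(4),pl)
    print(" shelf z",np.nanmedian(W[v0+40:v0+46,u0-3:u0+4,2]))
    v,u=np.where(blue); print(" px centroid",u.mean(),v.mean())
z=np.load("top0.npz");W=z["W"]
for p in [(242,232),(262,296),(209,250),(178,250),(260,168),(340,165),(477,250),(330,338),(182,348),(100,400),(386,284),(383,212)]:
    print(p,W[p[1],p[0]].round(3))
E
```

```text
top 1 blue med [0.6429 0.1459 0.1061] min [0.6429 0.1459 0.1061] max [0.6429 0.1459 0.1061]
 crown 433 [0.649  0.1578 0.1073] zs [0.1061 0.1061 0.1061 0.1061]
 sphere c [0.206  0.0467 0.034 ] r 0.4538
 plate 380 0.0806 ((652.86279296875, 155.45953369140625), (79.70785522460938, 80.84255981445312), 82.28726959228516)
 shelf z 0.060667440609371126
 px centroid 263.0 227.0
scene 346 blue med [0.6609 0.1425 0.1016] min [0.6304 0.1261 0.0884] max [0.6801 0.1723 0.11  ]
 crown 214 [0.6553 0.1527 0.1079] zs [0.1016 0.1076 0.1091 0.1095]
 sphere c [0.6545 0.1533 0.085 ] r 0.0262
 plate 383 0.0788 ((654.3591918945312, 154.0124969482422), (80.41458129882812, 82.48147583007812), 33.83642578125)
 shelf z 0.058988158862129936
 px centroid 382.5693641618497 225.121387283237
(242, 232) [0.633 0.188 0.107]
(262, 296) [0.504 0.146 0.122]
(209, 250) [0.598 0.257 0.084]
(178, 250) [0.593 0.306 0.152]
(260, 168) [0.755 0.149 0.151]
(340, 165) [ 0.762 -0.008  0.148]
(477, 250) [ 0.594 -0.276  0.146]
(330, 338) [0.414 0.007 0.03 ]
(182, 348) [0.408 0.292 0.16 ]
(100, 400) [0.314 0.442 0.151]
(386, 284) [ 0.528 -0.103  0.101]
(383, 212) [ 0.676 -0.1    0.091]
```

```bash
python3 - <<'E'
from h import *
z=np.load("top0.npz");W=z["W"]
s=np.zeros((480,640),bool); s[196:249,229:290]=1
for lo in(.100,.104,.1065,.1075,.1085):
    q=W[s&(W[...,2]>lo)]; c=np.array([.654,.154])
    q=q[np.hypot(*(q[:,:2]-c).T)<.024]; print(lo,len(q),q.mean(0).round(4))
print("px of (0.654,.154)", np.unravel_index(np.nanargmin(np.hypot(W[...,0]-.654,W[...,1]-.154)),(480,640)))
o=status.get_obs(); T=R.from_quat(o["tool_rot"]); p=o["ee_pos"]
print(T.as_matrix().round(3))
for g in([.654,.154,.231],[.654,.154,.13]): print(p.round(4),(T.inv().apply(np.array(g)-p)/.8).round(4))
for n in("top","scene"):
    V=np.load(n+"0.npz")["W"].reshape(-1,3); a,b=p[:2],np.array([.654,.154]); t=np.clip(((V[:,:2]-a)@(b-a))/((b-a)@(b-a)),0,1)
    dd=np.hypot(*(V[:,:2]-a-t[:,None]*(b-a)).T); k=(dd<.08)&(V[:,2]<.35); print(n,np.nanpercentile(V[k,2],[99,99.9,100]).round(3), V[k][np.nanargmax(V[k,2])].round(3))
im=z["im"][190:255,220:300]; cv2.imwrite("pics/t.png",cv2.resize(im[...,::-1],None,fx=7,fy=7))
E
```

```text
0.1 405 [0.653  0.1544 0.1072]
0.104 318 [0.6531 0.1547 0.1087]
0.1065 233 [0.6536 0.1549 0.1098]
0.1075 193 [0.6532 0.1548 0.1104]
0.1085 158 [0.6532 0.155  0.111 ]
px of (0.654,.154) (np.int64(222), np.int64(259))
[[ 0.904  0.428 -0.001]
 [ 0.428 -0.904  0.001]
 [-0.    -0.001 -1.   ]]
[ 0.289  -0.6096  0.2307] [ 8.211e-01 -6.670e-01  3.000e-04]
[ 0.289  -0.6096  0.2307] [ 0.8211 -0.6669  0.1266]
top [0.149 0.161 0.168] [ 0.434 -0.278  0.168]
scene [0.149 0.159 0.162] [ 0.436 -0.283  0.162]
```

View pics/t.png

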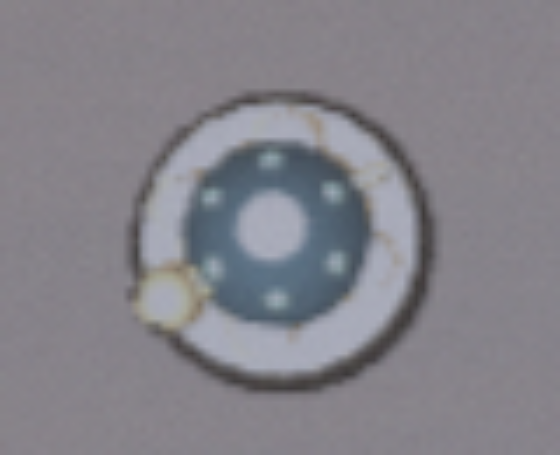

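The crown sits at crop (271,226), i.e. top pixel (258.7,222.3). Both views agree on about (0.6535, 0.1545, 0.110), which matches the expected 0.060+0.020+0.030. Now I'll shut the gripper and travel above everything.

{"op": "step_arm", "data": {
  "commands": [
    {"gripper":0,"tx":0.05,"ty":-0.04,"tz":0},
    {"gripper":0,"tx":0.1,"ty":-0.08,"tz":0},
    {"gripper":0,"tx":0.15,"ty":-0.12,"tz":0},
    {"gripper":0,"tx":0.2,"ty":-0.16,"tz":0},
    {"gripper":0,"tx":0.24,"ty":-0.195,"tz":0}
  ],
  "grip_force": 20
}}

```text
schema error: expected keys gripper, tx, ty, tz, yaw
```

{"op": "step_arm", "data": {
  "commands": [
    {"gripper":0,"tx":0.04,"ty":-0.032,"tz":0,"yaw":0},
    {"gripper":0,"tx":0.085,"ty":-0.07,"tz":0,"yaw":0},
    {"gripper":0,"tx":0.13,"ty":-0.105,"tz":0,"yaw":0},
    {"gripper":0,"tx":0.175,"ty":-0.14,"tz":0,"yaw":0},
    {"gripper":0,"tx":0.22,"ty":-0.18,"tz":0,"yaw":0}
  ],
  "grip_force": 20
}}

```text
time: 0.6
ee_pos: [0.387, -0.4027, 0.2311]
tool_rot: [0.976, 0.219, -0.0, -0.0]
ft_force: [1.4, 0.5, 0.7]
finger_gap: 0.0122
finger_force: 0.0
```

{"op": "step_arm", "data": {
  "commands": [
    {"gripper":0,"tx":0.045,"ty":-0.036,"tz":0,"yaw":0},
    {"gripper":0,"tx":0.09,"ty":-0.073,"tz":0,"yaw":0},
    {"gripper":0,"tx":0.135,"ty":-0.11,"tz":0,"yaw":0},
    {"gripper":0,"tx":0.18,"ty":-0.146,"tz":0,"yaw":0},
    {"gripper":0,"tx":0.225,"ty":-0.18,"tz":0,"yaw":0}
  ]
}}

```text
time: 1.1
ee_pos: [0.4878, -0.1952, 0.2313]
tool_rot: [0.976, 0.22, -0.0, -0.0]
ft_force: [1.0, -1.5, -0.5]
finger_gap: -0.0001
finger_force: 0.0
```

{"op": "step_arm", "data": {
  "commands": [
    {"gripper":0,"tx":0.045,"ty":-0.036,"tz":0,"yaw":0},
    {"gripper":0,"tx":0.09,"ty":-0.073,"tz":0,"yaw":0},
    {"gripper":0,"tx":0.135,"ty":-0.11,"tz":0,"yaw":0},
    {"gripper":0,"tx":0.18,"ty":-0.146,"tz":0,"yaw":0},
    {"gripper":0,"tx":0.225,"ty":-0.18,"tz":0,"yaw":0}
  ]
}}

```text
time: 1.6
ee_pos: [0.5888, 0.012, 0.2312]
tool_rot: [0.976, 0.22, -0.0, -0.0]
ft_force: [0.8, -1.0, 0.0]
finger_gap: -0.0001
finger_force: 0.0
```

{"op": "step_arm", "data": {
  "commands": [
    {"gripper":0,"tx":0.04,"ty":-0.033,"tz":0,"yaw":0},
    {"gripper":0,"tx":0.08,"ty":-0.066,"tz":0,"yaw":0},
    {"gripper":0,"tx":0.12,"ty":-0.1,"tz":0,"yaw":0},
    {"gripper":0,"tx":0.15,"ty":-0.126,"tz":0,"yaw":0},
    {"gripper":0,"tx":0.15,"ty":-0.126,"tz":0,"yaw":0}
  ]
}}

```text
time: 2.1
ee_pos: [0.6538, 0.158, 0.2304]
tool_rot: [0.975, 0.222, -0.0, -0.001]
ft_force: [-1.7, 0.4, -0.9]
finger_gap: 0.0
finger_force: 0.0
```

```bash
cat > go.py <<'E'
from h import *
o=status.get_obs(); T=R.from_quat(o["tool_rot"]); p=o["ee_pos"]
print(o["time"],p.round(4),"to go",(T.inv().apply(np.array([.6535,.1545,.110])-p)/.8).round(4),"F",o["ft_force"].round(2),"gap",o["finger_gap"],o["dq"].round(3),o["joint_pos"].round(2))
E
python3 go.py
```

```text
2.1 [0.6538 0.158  0.2304] to go [-0.0022  0.0042  0.1505] F [-1.66  0.39 -0.9 ] gap 3.9606919560736794e-05 [ 0.046 -0.031  0.04   0.052  0.    -0.003  0.043] [-0.1   0.44 -0.32  1.59  0.15  1.13 -1.57]
```

{"op": "step_arm", "data": {
  "commands": [
    {"gripper":0,"tx":0,"ty":0,"tz":0.02,"yaw":0},
    {"gripper":0,"tx":0,"ty":0,"tz":0.05,"yaw":0},
    {"gripper":0,"tx":0,"ty":0,"tz":0.08,"yaw":0},
    {"gripper":0,"tx":0,"ty":0,"tz":0.1,"yaw":0},
    {"gripper":0,"tx":0,"ty":0,"tz":0.11,"yaw":0}
  ]
}}

```text
time: 2.6
ee_pos: [0.6528, 0.1514, 0.1412]
tool_rot: [0.976, 0.219, -0.001, 0.0]
ft_force: [0.2, -0.6, -0.5]
finger_gap: -0.0002
finger_force: 0.0
```

{"op": "step_arm", "data": {
  "commands": [
    {"gripper":0,"tx":0,"ty":0,"tz":0,"yaw":0},
    {"gripper":0,"tx":0,"ty":0,"tz":0,"yaw":0},
    {"gripper":0,"tx":0,"ty":0,"tz":0,"yaw":0},
    {"gripper":0,"tx":0,"ty":0,"tz":0,"yaw":0},
    {"gripper":0,"tx":0,"ty":0,"tz":0,"yaw":0}
  ]
}}

```text
time: 3.1
ee_pos: [0.6539, 0.1527, 0.144]
tool_rot: [0.976, 0.22, 0.0, -0.0]
ft_force: [0.0, 0.8, 0.3]
finger_gap: -0.0002
finger_force: 0.0
```

```bash
python3 go.py; python3 - <<'E'
from h import *
im,d,W=cloud("scene"); cv2.imwrite("pics/s1.png",cv2.resize(im[130:290,290:490,::-1],None,fx=3.5,fy=3.5))
E
```

```text
3.1 [0.6539 0.1527 0.144 ] to go [ 0.0005 -0.0023  0.0425] F [0.02 0.81 0.34] gap -0.0002475600038488982 [ 0.     0.003  0.001  0.001  0.    -0.001 -0.001] [-0.1   0.52 -0.3   1.67  0.18  0.98 -1.6 ]
```

View pics/s1.png

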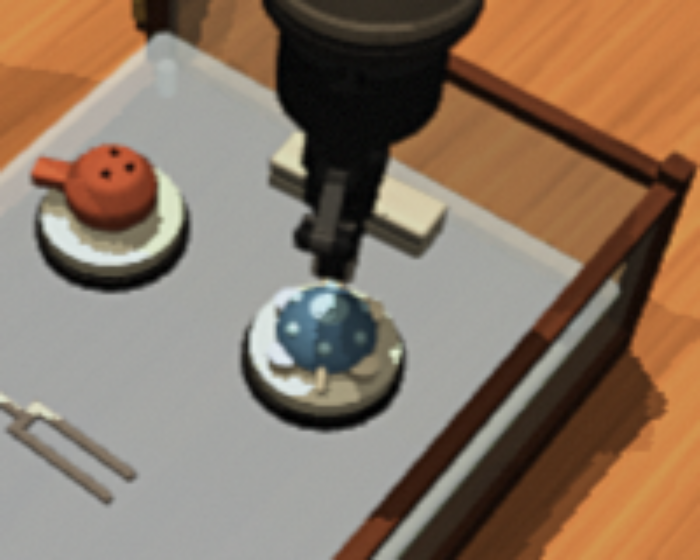

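The fingertips at crop (335,275) are directly over the shell crown at crop (330,303), clear of the neighbouring pieces. I'll centre by 2 mm and ease down.

{"op": "step_arm", "data": {
  "commands": [
    {"gripper":0,"tx":0,"ty":-0.002,"tz":0.01,"yaw":0},
    {"gripper":0,"tx":0,"ty":-0.002,"tz":0.022,"yaw":0},
    {"gripper":0,"tx":0,"ty":-0.002,"tz":0.032,"yaw":0},
    {"gripper":0,"tx":0,"ty":-0.002,"tz":0.035,"yaw":0},
    {"gripper":0,"tx":0,"ty":-0.002,"tz":0.035,"yaw":0}
  ]
}}

```text
time: 3.65
ee_pos: [0.6527, 0.1539, 0.1145]
tool_rot: [0.976, 0.22, -0.001, -0.0]
ft_force: [-0.0, -0.3, 0.3]
finger_gap: -0.0001
finger_force: 0.0
```

{"op": "step_arm", "data": {
  "commands": [
    {"gripper":0,"tx":0,"ty":0,"tz":0.001,"yaw":0},
    {"gripper":0,"tx":0,"ty":0,"tz":0.002,"yaw":0},
    {"gripper":0,"tx":0,"ty":0,"tz":0.003,"yaw":0},
    {"gripper":0,"tx":0,"ty":0,"tz":0.003,"yaw":0},
    {"gripper":0,"tx":0,"ty":0,"tz":0.003,"yaw":0}
  ]
}}

```text
time: 4.15
ee_pos: [0.6531, 0.154, 0.1131]
tool_rot: [0.976, 0.22, 0.0, -0.0]
ft_force: [-0.2, -0.9, -0.6]
finger_gap: -0.0
finger_force: 0.0
```

```bash
python3 go.py
```

```text
4.15 [0.6531 0.154  0.1131] to go [ 0.0008 -0.0003  0.0039] F [-0.16 -0.93 -0.55] gap -4.59878865402526e-05 [-0.001  0.     0.001 -0.    -0.001 -0.001  0.   ] [-0.11  0.55 -0.3   1.7   0.19  0.92 -1.61]
```

{"op": "step_arm", "data": {
  "commands": [
    {"gripper":0,"tx":0,"ty":0,"tz":0.001,"yaw":0},
    {"gripper":0,"tx":0,"ty":0,"tz":0.002,"yaw":0},
    {"gripper":0,"tx":0,"ty":0,"tz":0.003,"yaw":0},
    {"gripper":0,"tx":0,"ty":0,"tz":0.003,"yaw":0},
    {"gripper":0,"tx":0,"ty":0,"tz":0.003,"yaw":0}
  ]
}}

```text
time: 4.65
ee_pos: [0.653, 0.154, 0.1105]
tool_rot: [0.976, 0.22, -0.0, -0.0]
ft_force: [0.9, 1.1, 0.3]
finger_gap: 0.0004
finger_force: 0.0
```

{"op": "step_arm", "data": {
  "commands": [
    {"gripper":0,"tx":0,"ty":0,"tz":0.001,"yaw":0},
    {"gripper":0,"tx":0,"ty":0,"tz":0.002,"yaw":0},
    {"gripper":0,"tx":0,"ty":0,"tz":0.002,"yaw":0},
    {"gripper":0,"tx":0,"ty":0,"tz":0.002,"yaw":0},
    {"gripper":0,"tx":0,"ty":0,"tz":0.002,"yaw":0}
  ]
}}

```text
time: 5.15
ee_pos: [0.6531, 0.1541, 0.1091]
tool_rot: [0.976, 0.22, 0.0, -0.0]
ft_force: [-0.8, 0.3, 2.8]
finger_gap: -0.0002
finger_force: 1.2
```

{"op": "step_arm", "data": {
  "commands": [
    {"gripper":0,"tx":0,"ty":0,"tz":0.001,"yaw":0},
    {"gripper":0,"tx":0,"ty":0,"tz":0.001,"yaw":0},
    {"gripper":0,"tx":0,"ty":0,"tz":0.001,"yaw":0},
    {"gripper":0,"tx":0,"ty":0,"tz":0.001,"yaw":0},
    {"gripper":0,"tx":0,"ty":0,"tz":0.001,"yaw":0}
  ]
}}

```text
time: 5.65
ee_pos: [0.653, 0.1541, 0.1082]
tool_rot: [0.976, 0.22, 0.0, -0.0]
ft_force: [0.1, -0.1, 3.0]
finger_gap: 0.0002
finger_force: 1.5
```

Contact starts at about z = 0.110. I'll press 2.4 mm further and hold.

{"op": "step_arm", "data": {
  "commands": [
    {"gripper":0,"tx":0,"ty":0,"tz":0.001,"yaw":0},
    {"gripper":0,"tx":0,"ty":0,"tz":0.002,"yaw":0},
    {"gripper":0,"tx":0,"ty":0,"tz":0.003,"yaw":0},
    {"gripper":0,"tx":0,"ty":0,"tz":0.003,"yaw":0},
    {"gripper":0,"tx":0,"ty":0,"tz":0.003,"yaw":0}
  ]
}}

```text
time: 6.15
ee_pos: [0.6531, 0.1541, 0.1058]
tool_rot: [0.976, 0.22, 0.0, -0.0]
ft_force: [-0.0, -1.1, 5.1]
finger_gap: 0.0003
finger_force: 2.3
```

```bash
python3 - <<'E'
from h import *
for i in range(4):
    cloud("scene") if i<3 else 0
    o=status.get_obs(); print(o["time"],o["ee_pos"].round(4),o["ft_force"].round(2),o["finger_force"])
im,d,W=cloud("scene"); cv2.imwrite("pics/s2.png",cv2.resize(im[180:260,330:440,::-1],None,fx=6,fy=6))
W0=np.load("scene0.npz")["W"]
s=(slice(205,252),slice(355,410)); dz=W[s][...,2]-W0[s][...,2]
k=(abs(W0[s][...,2]-.0795)<.003)&(abs(dz)<.012); print("plate dz",k.sum(),np.median(dz[k]).round(4))
E
```

```text
6.2 [0.6531 0.154  0.1058] [ 0.56 -0.02  4.77] 2.307061761069491
6.25 [0.653  0.1541 0.1058] [ 0.41 -1.01  3.73] 2.306502427734376
6.3 [0.6531 0.1541 0.1058] [ 0.86 -1.22  4.9 ] 2.307499292612647
6.3 [0.6531 0.1541 0.1058] [ 0.86 -1.22  4.9 ] 2.307499292612647
plate dz 432 -0.0039
```

The plate is 3.9 mm down at 4.6 N, so I'll hold for another second and then withdraw.

{"op": "step_arm", "data": {
  "commands": [
    {"gripper":0,"tx":0,"ty":0,"tz":0,"yaw":0},
    {"gripper":0,"tx":0,"ty":0,"tz":0,"yaw":0},
    {"gripper":0,"tx":0,"ty":0,"tz":0,"yaw":0},
    {"gripper":0,"tx":0,"ty":0,"tz":0,"yaw":0},
    {"gripper":0,"tx":0,"ty":0,"tz":0,"yaw":0}
  ]
}}

```text
time: 6.85
ee_pos: [0.653, 0.1541, 0.1058]
tool_rot: [0.976, 0.22, 0.0, -0.0]
ft_force: [1.3, 0.2, 3.9]
finger_gap: 0.0
finger_force: 2.3
```

{"op": "step_arm", "data": {
  "commands": [
    {"gripper":0,"tx":0,"ty":0,"tz":0,"yaw":0},
    {"gripper":0,"tx":0,"ty":0,"tz":0,"yaw":0},
    {"gripper":0,"tx":0,"ty":0,"tz":0,"yaw":0},
    {"gripper":0,"tx":0,"ty":0,"tz":0,"yaw":0},
    {"gripper":0,"tx":0,"ty":0,"tz":0,"yaw":0}
  ]
}}

```text
time: 7.35
ee_pos: [0.653, 0.1541, 0.1058]
tool_rot: [0.976, 0.22, 0.0, -0.0]
ft_force: [0.8, 1.2, 4.8]
finger_gap: 0.0002
finger_force: 2.3
```

{"op": "step_arm", "data": {
  "commands": [
    {"gripper":0,"tx":0,"ty":0,"tz":-0.002,"yaw":0},
    {"gripper":0,"tx":0,"ty":0,"tz":-0.004,"yaw":0},
    {"gripper":0,"tx":0,"ty":0,"tz":-0.006,"yaw":0},
    {"gripper":0,"tx":0,"ty":0,"tz":-0.009,"yaw":0},
    {"gripper":0,"tx":0,"ty":0,"tz":-0.014,"yaw":0}
  ]
}}

```text
time: 7.85
ee_pos: [0.6525, 0.1538, 0.1167]
tool_rot: [0.976, 0.22, -0.001, 0.0]
ft_force: [0.2, -0.6, -0.8]
finger_gap: 0.0
finger_force: 0.0
```

{"op": "step_arm", "data": {
  "commands": [
    {"gripper":0,"tx":0,"ty":0,"tz":-0.02,"yaw":0},
    {"gripper":0,"tx":0,"ty":0,"tz":-0.05,"yaw":0},
    {"gripper":0,"tx":0,"ty":0,"tz":-0.09,"yaw":0},
    {"gripper":0,"tx":0,"ty":0,"tz":-0.12,"yaw":0},
    {"gripper":0,"tx":0,"ty":0,"tz":-0.13,"yaw":0}
  ]
}}

```text
time: 8.35
ee_pos: [0.654, 0.1545, 0.2251]
tool_rot: [0.976, 0.22, 0.002, -0.0]
ft_force: [-0.3, -0.2, 0.2]
finger_gap: -0.0001
finger_force: 0.0
```

{"op": "step_arm", "data": {
  "commands": [
    {"gripper":0,"tx":0,"ty":0,"tz":0,"yaw":0},
    {"gripper":0,"tx":0,"ty":0,"tz":0,"yaw":0},
    {"gripper":0,"tx":0,"ty":0,"tz":0,"yaw":0},
    {"gripper":0,"tx":0,"ty":0,"tz":0,"yaw":0},
    {"gripper":0,"tx":0,"ty":0,"tz":0,"yaw":0}
  ]
}}

```text
time: 8.85
ee_pos: [0.6527, 0.154, 0.2202]
tool_rot: [0.976, 0.22, -0.001, -0.0]
ft_force: [-0.3, -0.1, -0.5]
finger_gap: -0.0001
finger_force: 0.0
```

```bash
python3 - <<'E'
from h import *
im,d,W=cloud("scene"); cv2.imwrite("pics/s3.png",im[...,::-1])
W0=np.load("scene0.npz")["W"]
s=(slice(205,252),slice(355,410)); dz=W[s][...,2]-W0[s][...,2]
k=(abs(W0[s][...,2]-.0795)<.003)&(abs(dz)<.012); print("plate dz",k.sum(),np.median(dz[k]).round(4))
k=(W0[s][...,2]>.1)&(abs(dz)<.012);print("shell dz",k.sum(),np.median(dz[k]).round(4))
E
python3 go.py
```

```text
plate dz 453 0.0002
shell dz 393 -0.0002
8.9 [0.6528 0.154  0.2204] to go [ 1.10e-03 -1.00e-04  1.38e-01] F [ 0.22  0.23 -0.23] gap 5.371586845339971e-05 [ 0.    -0.003 -0.    -0.003  0.     0.001  0.   ] [-0.1   0.45 -0.32  1.61  0.15  1.11 -1.58]
```

View pics/s3.png

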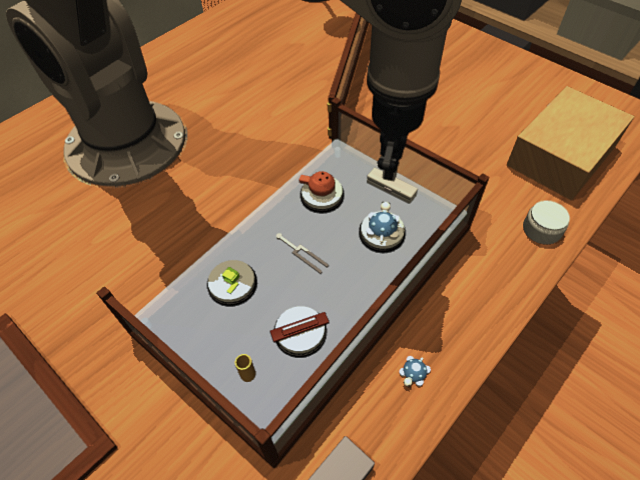

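The turtle at (383,222) stands where it was with its plate up, the other pieces haven't moved, and the gripper is well clear above, so I'm handing the job in.

```bash
python3 -c "
from bench import ticket; print(ticket.job_done())"
```

```text
the job is handed in; nothing more can be done
None
```

I pressed the larger turtle's plinth about 3.9 mm down at roughly 4.6 N for over a second, then withdrew; the plate came back up, nothing else appeared to move, and the job is handed in (no verdict was returned).

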